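# Fetch the squeegee out of its half-covered box

## Robot

A 7-joint arm with a two-finger parallel gripper is mounted at the origin on the work surface. World frame = base frame: x ahead of the robot, y to its left, z up, the work surface at z = 0. Lengths are in m, angles in rad, forces in N, time in s.
With the tool pointing down it reaches from about 0.4 to 0.875 m from the base axis. Payload 19.3 kg.
Tool frame: the origin (TCP) lies midway between the tips of the shut fingers; the grasp point (between the pads) lies bot.tcp_to_grasp behind it (bot.tcp_to_grasp is the distance from the TCP to the grasp point, in m); z points along the fingers, y is the line along which they close (so a half turn about z gives the same grasp; the last joint's range is limited). The gripper opens to 85 mm and grips with 20 to 120 N. Pads are 22 mm wide; open, the fingers measure 114 mm over their backs; the gripper's body (76 mm by 85 mm) begins 54 mm behind the grasp point. The pads swing forward as they close: fully open they stand 13 mm farther back than shut.
Start: joints at [-1.213, 0.521, -0.036, 1.599, 0.021, 1.021, -0.113], TCP at [0.259, 0.569, 0.231] pointing down, gripper open.
Joint ranges: [-2.91, 2.91], [-0.3, 2.13], [-1.5, 1.42], [0.17, 2.43], [-1.26, 4.41], [0.16, 1.93], [-2.52, 2.52]. Speed limits (rad/s): [1.89, 1.89, 2.39, 2.39, 3.01, 3.01, 3.01].

## Interface

Orientations are given as [roll, pitch, yaw] about the fixed x, y, z axes, in that order (R = Rz(yaw) Ry(pitch) Rx(roll)).
In Python, from workcell import observe, imaging, bot gives the robot as it stands.
- The arm moves only by the tool send_rows, never from a script. Its argument "plan" is text: rows parted by semicolons, each of 7 numbers parted by spaces: the shift along the tool's x, y, z in m, then the turn, a rotation vector about the tool's x, y, z in degrees, then the finger opening in m, from 0 to 0.0854. In form: dx dy dz rx ry rz claw; .... A call has 1 to 10 rows; each row is the pose to reach, as a shift and turn from the pose commanded when the call began, along the tool's axes at that moment; what a row does not reach only later rows make up. A row lasts 1/12 s, in which the tool goes at most 41.7 mm and 7.16 degrees, less where a joint would pass 70% of its speed; a pose out of reach is approached as far as the arm can. A call with a gripper value outside its range is refused whole. The fingers move at their own pace and stop on an object; "grip_force" is the grip in N (left out, the last holds). Time passes only in rows, so rows that repeat a pose let the fingers close. It gives the time, the measured TCP pose, the force, the opening and the grip force at its end, in the units of the state.
- observe(): the state, without advancing time (a new reading comes with each control period).
- imaging.grab_frame(name): name is "side" or "top" or "wrist"; returns a dict with "color" (384x512x3 uint8, red, green, blue), "fx", "fy", "cx", "cy" (pixels), "eye" and "orientation" of the camera in the world; the wrist camera has in their place "tool_from_camera" (4x4, takes a point from camera to tool coordinates, whose origin is the TCP and whose axes are the flange's). Camera axes: x right, y down, z forward; pixel columns grow to the right and rows downward; lengths in m; the calibration is good to about 2 mm. A picture is of the moment at which its call begins: read the wrist's pose just before it. There is no depth.
- bot.job_done(): hands the job in; it is judged then, once.
The state is a dict: "clock": time; "qpos": joint angles; "qd": joint speeds; "joint_efforts": joint torques, N m; "position": TCP position; "tool_rot": TCP orientation; "force": force on the tool from outside, world axes, zero at the start; "moment": the same for the moment, N m; "grip_width": finger opening in m; "finger_force": force on a finger pad.
Only numpy, scipy, OpenCV 4.12 (cv2) and the standard library are available. Lean on these libraries where they do the work, as an engineer would, in place of code of your own. Each camera call takes 0.05 s, during which the arm holds its last target. There are 200 camera calls.

## Task

A printing squeegee lies at the bottom of the plywood box and is longer than the box's mouth: take it out through the mouth, one end first, by tilting it. Finish while still holding it in the gripper, level and still, the whole squeegee about 10 cm or more above the top of the box. Leave the cup, the paint pot and the plate alone.

Things in the scene. Friction and masses are not known exactly. Their poses are not given: they have to be found in the camera images.
- box: Plywood box fixed to the table, 350 (its x) x 190 (y) x 78 mm high; origin: centre of its underside, z up. Floor 6 mm thick, walls 10 mm: inside 330 x 170 mm (x -165..165, y -85..85). Two fixed 8 mm boards (70 to 78 mm above the table) cover its ends: a narrow lip, x -175..-125, and a deep cover, x 55..175. Its x points to about world +y, within 0.3 rad.
- box_mouth (a point): Centre of the box's open mouth, level with the top of the cover boards (78 mm above the table), at x = -35 mm in the box. The mouth is 180 mm along the box's x (-125..55) and the full inside width, 170 mm, along y. Axes as the box's.
- squeegee_mid (a point): Centre of the squeegee, a loose bar 260 (its x) x 24 (y) x 22 mm (z), 0.08 to 0.17 kg evenly spread: brown wood grip (upper 14 mm) over a black rubber blade 14 mm wide (lower 8 mm). Starts blade down on the box floor (centre 17 mm above the table), along the box's x within 0.1 rad, its middle seen in the mouth.
- squeegee_lip_end (a point): Centre of the squeegee's -x end face, 130 mm from its centre, half-way up. Starts tucked 15 to 35 mm under the narrow lip. Sliding the squeegee towards the deep cover first brings this end into the mouth.
- squeegee_deep_end (a point): Centre of the squeegee's +x end face, 130 mm from its centre, half-way up. Starts 45 to 65 mm under the deep cover, with 45 to 65 mm of free length beyond it before the end wall.
- cup: Yellow plastic cup, bystander, 80 mm across, 95 mm tall, loose, standing on the table to the left of the box; origin at the centre of its underside.
- pot: White paint pot with orange paint, bystander, 56 mm across, 26 mm tall, loose, on the table beyond the box; origin at the centre of its underside.
- plate: Black plate, bystander, 180 mm across, 18 mm tall, loose, on the table to the right of the box; origin at the centre of its underside.

How it is judged:
On the way:
1. the squeegee stands tilted through the mouth: one end above the top of the box, the other still below its cover boards (((height (world z) of squeegee_lip_end above 0.085 m and height (world z) of squeegee_deep_end below 0.07 m and horizontal distance between squeegee_mid and box below 0.2 m) or (height (world z) of squeegee_deep_end above 0.085 m and height (world z) of squeegee_lip_end below 0.07 m and horizontal distance between squeegee_mid and box below 0.2 m))), for 0.1 s.
At the end, for the whole second after the job is handed in: the squeegee is held in the fingers, both its ends at least 80 mm above the top of the box, its length level within 15 degrees, still (under 30 mm/s), touching neither box nor cup; cup, pot and plate within 30 mm of where they started (height (world z) of each of squeegee_lip_end, squeegee_deep_end above 0.158 m and angle between squeegee_mid's own x axis and vertical between 1.31 and 1.83 rad and contact force between squeegee and the fingers above 1 N and contact force between squeegee and box below 0.1 N and contact force between squeegee and cup below 0.1 N and linear speed of squeegee below 0.03 m/s and distance of each of cup, pot, plate from where it was at the start of the episode below 0.03 m); the arm keeps its last pose, push and grip.
It fails at once if the cup, the pot or the plate is moved by more than 30 mm (distance of any of cup, pot, plate from where it was at the start of the episode above 0.03 m).
It also fails if it takes over 45 s, if anything falls off the work surface, if the arm or the gripper's body presses on something with over 40 N, if the wrist force passes 120 N, or if a joint passes its speed limit or range.

## Working session

There is one attempt and no reset: what is moved stays moved. The work goes in short steps, Python scripts to look and compute and a tool call to move; the robot and the scene stay as the last step left them, time stands still between calls to the robot, and variables do not carry over. Pictures are saved under pics/ and viewed, at most 10 in all, crops included, and the job is handed in when it is done.

Besides the shell and the picture viewer there is one more tool, called after "Emit:" by a JSON object that holds its "api" and its "payload", one argument or row to a line. send_rows: Moves the arm, as the interface text tells. Its arguments: {"type":"object","properties":{"plan":{"type":"string"},"grip_force":{"type":"number"}},"required":["plan"]}

```bash
mkdir -p pics; ls
python3 - <<'E'
from workcell import observe, imaging, bot
import cv2
print(observe()); print(bot.tcp_to_grasp)
for n in("top","side"):
    f=imaging.grab_frame(n); cv2.imwrite(f"pics/{n}0.png",f["color"][:,:,::-1]); print({k:v for k,v in f.items() if k!="color"})
E
```

```text
pics
{'clock': 0.0, 'qpos': array([-1.21318191,  0.52205323, -0.03632907,  1.59998599,  0.02123138,
        1.0211061 , -0.11281494]), 'qd': array([-0.00063363, -0.00119304,  0.00083721, -0.00013775, -0.00090983,
       -0.00136892, -0.00059142]), 'joint_efforts': array([ 5.30876889e-05, -9.27124214e+01,  1.98060460e+00, -3.69927549e+01,
        1.79512147e-02,  8.20808782e-03, -5.41333702e-05]), 'position': array([0.2592042 , 0.56834996, 0.23070917]), 'tool_rot': array([-3.14043090e+00,  1.08964963e-04,  2.71377084e+00]), 'force': array([ 0.19363346, -0.73408693, -0.19097596]), 'moment': array([-0.01178651, -0.01246981, -0.02705329]), 'finger_force': 0.0, 'grip_width': 0.08545640412345645}
0.0187
{'fx': 493.4740927415165, 'fy': 493.4740927415165, 'cx': 263.4687992305496, 'cy': 189.0256523702349, 'eye': array([0.30431785, 0.05328216, 1.49917922]), 'orientation': array([-2.90895254e+00,  2.42490091e-03, -1.61901724e+00])}
{'fx': 402.27474458731973, 'fy': 402.27474458731973, 'cx': 258.38413222851193, 'cy': 191.75557196597293, 'eye': array([ 0.46493862, -0.90017219,  0.76727632]), 'orientation': array([-2.19310125,  0.02235391, -0.18335502])}
```

View pics/top0.png

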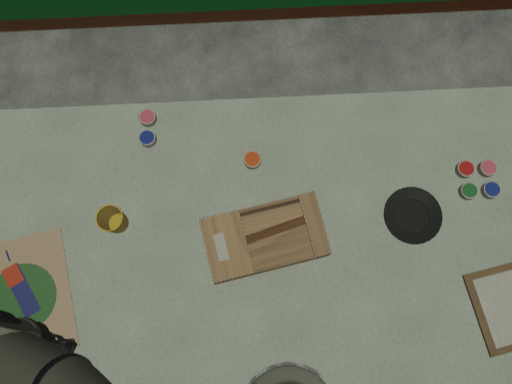

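View pics/side0.png

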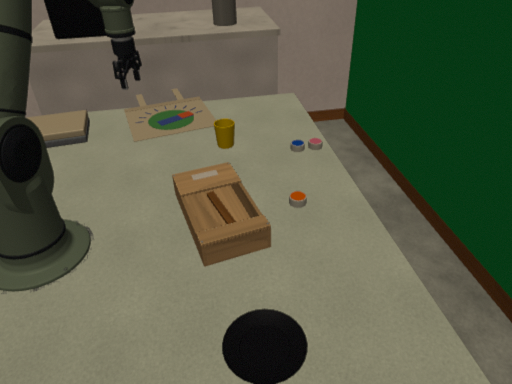

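The top view shows the box with corners near (200,220), (314,191), (330,254) and (214,283). Its deep cover is at the left, towards +y. The bar is visible from (246,240) to (306,221). The side view agrees: the cup is left of the box, the pot beyond it and the plate to the right.

```bash
cat > h.py <<'E'
import numpy as np, cv2
from scipy.spatial.transform import Rotation as R
from workcell import observe, imaging, bot
def ray(f,uv,z):
    uv=np.atleast_2d(uv).astype(float)
    d=np.c_[(uv[:,0]-f["cx"])/f["fx"],(uv[:,1]-f["cy"])/f["fy"],np.ones(len(uv))]
    d=R.from_euler("xyz",f["orientation"]).apply(d); e=np.array(f["eye"])
    return e+d*((z-e[2])/d[:,2])[:,None]
def proj(f,p):
    c=R.from_euler("xyz",f["orientation"]).inv().apply(np.atleast_2d(p)-f["eye"])
    return np.c_[f["fx"]*c[:,0]/c[:,2]+f["cx"],f["fy"]*c[:,1]/c[:,2]+f["cy"]]
E
python3 - <<'E'
from h import *
f=imaging.grab_frame("top"); im=f["color"]
hsv=cv2.cvtColor(im,cv2.COLOR_RGB2HSV)
m=((hsv[...,0]<22)&(hsv[...,1]>55)).astype(np.uint8); m[:175]=0;m[300:]=0;m[:,:190]=0;m[:,340:]=0
m=cv2.morphologyEx(m,cv2.MORPH_CLOSE,np.ones((9,9)))
c=max(cv2.findContours(m,0,1)[0],key=cv2.contourArea); r=cv2.minAreaRect(c); b=cv2.boxPoints(r); print(r,b)
P=ray(f,b,.078); print(P.round(4), P.mean(0)); print(np.linalg.norm(np.diff(P,axis=0),axis=1))
g=cv2.resize(im[180:300,190:340],None,fx=5,fy=5,interpolation=cv2.INTER_CUBIC)
cv2.imwrite("pics/crop.png",g[:,:,::-1])
print(hsv[231,270:285:3],hsv[245,270:285:3], hsv[200,270:285:4])
E
```

```text
((264.38238525390625, 237.02938842773438), (66.69729614257812, 121.51034545898438), 75.96376037597656) [[197.35298 219.41174]
 [315.23532 189.94116]
 [331.4118  254.64703]
 [213.52945 284.1176 ]]
[[ 0.5592  0.2376  0.078 ]
 [ 0.6306 -0.1123  0.078 ]
 [ 0.4381 -0.1448  0.078 ]
 [ 0.3714  0.195   0.078 ]] [0.49980729 0.04387661 0.078     ]
[0.35708751 0.19519924 0.34637174]
[[ 16 126  97]
 [ 15 122 100]
 [ 15 124 101]
 [ 15 128 106]
 [ 16 118 104]] [[ 18  86 121]
 [ 18  86 121]
 [ 18  86 121]
 [ 19  86 121]
 [ 18  85 123]] [[ 42  26 147]
 [ 32  32 134]
 [ 22  63 129]
 [ 19  84 125]]
```

View pics/crop.png

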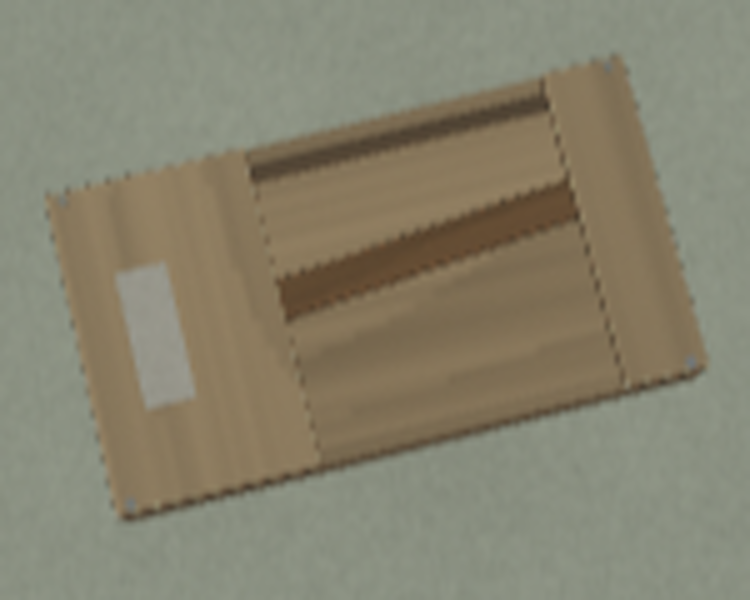

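The crop shows the box's top corners, the mouth edges and the bar's visible top-face corners, at about crop (278,282), (570,180), (578,216) and (288,322).

```bash
cat >> h.py <<'E'
def rows_to(p,Rt):
    """shift (tool axes) and rotvec (deg) from current measured pose"""
    s=observe(); R0=R.from_euler("xyz",s["tool_rot"])
    return R0.inv().apply(np.array(p)-s["position"]).round(4), np.degrees((R0.inv()*Rt).as_rotvec()).round(2)
E
python3 - <<'E'
from h import *
f=imaging.grab_frame("top")
c=lambda a:np.array(a)/5+[190,180]-0.4
B=ray(f,c([(48,196),(618,58),(706,362),(120,514)]),.078)
S=ray(f,c([(278,282),(570,180),(578,216),(288,322)]),.028)
M=ray(f,c([(247,155),(545,80),(622,384),(318,462)]),.078)
bx=(B[0]+B[3]-B[1]-B[2])[:2]; by=(B[3]-B[0]+B[2]-B[1])[:2]
yaw=np.arctan2(bx[1],bx[0]); yaw2=np.arctan2(by[1],by[0])-np.pi/2
sx=(S[0]+S[3]-S[1]-S[2])[:2]; syaw=np.arctan2(sx[1],sx[0])
print("box",B.mean(0),yaw,yaw2,[np.linalg.norm(B[i]-B[i-1]).round(4) for i in range(4)])
ctr=B.mean(0)[:2]; Rb=np.array([[np.cos(yaw),np.sin(yaw)],[-np.sin(yaw),np.cos(yaw)]])
print("mouth in box",((M[:,:2]-ctr)@Rb.T).round(4)); q=(S[:,:2]-ctr)@Rb.T; print("sq in box",q.round(4),"syaw",syaw)
mid=q.mean(0); d=syaw-yaw; g=mid+(-.045-mid[0])*np.array([1,np.tan(d)]); G=ctr+g@Rb; print("grasp box",g,"world",G)
for y in(syaw,syaw+np.pi):
    print(rows_to([*G,.15],R.from_euler("xyz",[np.pi,0,y])))
E
```

```text
box [0.50241696 0.04430071 0.078     ] 1.769013061605336 -4.509929776606829 [np.float64(0.1884), np.float64(0.3446), np.float64(0.1852), np.float64(0.3455)]
mouth in box [[ 0.0544 -0.0895]
 [-0.1266 -0.0903]
 [-0.123   0.0929]
 [ 0.0566  0.0933]]
sq in box [[ 0.0546 -0.0196]
 [-0.1313 -0.0367]
 [-0.1302 -0.0142]
 [ 0.0545  0.0052]] syaw 1.8674001710663461
grasp box [-0.045      -0.01698764] world [0.52793343 0.00352707]
(array([-0.4788, -0.4025,  0.0813]), array([-3.000e-02,  2.000e-02,  4.849e+01]))
(array([-0.4788, -0.4025,  0.0813]), array([-2.0000e-02, -4.0000e-02, -1.3151e+02]))
```

Emit:
{"api": "send_rows", "payload": {
  "plan": "-0.24 -0.2 0 0 0 48.5 0.06;-0.24 -0.2 0 0 0 48.5 0.06;-0.24 -0.2 0 0 0 48.5 0.06;-0.24 -0.2 0 0 0 48.5 0.06;-0.24 -0.2 0 0 0 48.5 0.06;-0.24 -0.2 0 0 0 48.5 0.06;-0.24 -0.2 0 0 0 48.5 0.06;-0.479 -0.4025 0 0 0 48.5 0.06;-0.479 -0.4025 0 0 0 48.5 0.06;-0.479 -0.4025 0 0 0 48.5 0.06",
  "grip_force": 70
}}

```text
clock: 1.03
position: [0.4394, 0.1909, 0.2315]
tool_rot: [3.141, -0.0, 1.868]
force: [1.4, 1.3, 1.1]
grip_width: 0.0598
finger_force: 0.0
```

Run:
```python
from h import *
print(observe()["qpos"].round(2));print(rows_to([.5279,.0035,.15],R.from_euler("xyz",[np.pi,0,1.867])))
```

```text
[-0.75  0.3   0.27  1.98 -0.1   0.87 -0.13]
(array([-0.2052,  0.0298,  0.0814]), array([ 0.02, -0.01,  0.04]))
```

Emit:
{"api": "send_rows", "payload": {
  "plan": "-0.205 0.03 0.08 0 0 0 0.06;-0.205 0.03 0.08 0 0 0 0.06;-0.205 0.03 0.08 0 0 0 0.06;-0.205 0.03 0.08 0 0 0 0.06;-0.205 0.03 0.08 0 0 0 0.06;-0.205 0.03 0.08 0 0 0 0.06;-0.205 0.03 0.08 0 0 0 0.06;-0.205 0.03 0.08 0 0 0 0.06;-0.205 0.03 0.08 0 0 0 0.06"
}}

```text
clock: 1.78
position: [0.5274, 0.0063, 0.1514]
tool_rot: [-3.142, -0.0, 1.868]
force: [0.7, 0.7, -0.6]
grip_width: 0.0599
finger_force: 0.0
```

Run:
```python
from h import *
s=observe();print(s["qpos"].round(2));print(rows_to([.5279,.0035,.010],R.from_euler("xyz",[np.pi,0,1.867])))
f=imaging.grab_frame("wrist"); T=np.array(f["tool_from_camera"]); print(T.round(3),f["fx"],f["cx"],f["cy"])
im=f["color"]; cv2.imwrite("pics/w1.png",im[:,:,::-1])
```

```text
[-0.33  0.49  0.27  1.94 -0.19  0.73  0.36]
(array([-0.0029, -0.0003,  0.1414]), array([-0.  , -0.02,  0.06]))
[[-0.001 -0.964 -0.266  0.066]
 [ 1.    -0.001 -0.001 -0.   ]
 [ 0.001 -0.266  0.964 -0.142]
 [ 0.     0.     0.     1.   ]] 284.3132031867137 255.52118670696052 191.71411943273486
```

View pics/w1.png

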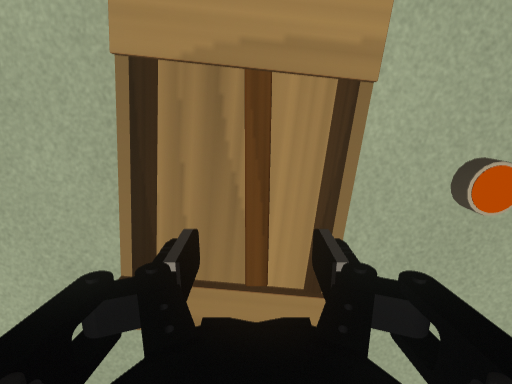

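The wrist view shows the bar running vertically at col 257, centred between the fingers (cx 255.5), with the deep cover at the top. It is aligned, so I'll descend.

Emit:
{"api": "send_rows", "payload": {
  "plan": "-0.002 0 0.04 0 0 0 0.06;-0.002 0.001 0.08 0 0 0 0.06;-0.002 0.001 0.11 0 0 0 0.06;-0.002 0.001 0.13 0 0 0 0.06;-0.002 0.001 0.141 0 0 0 0.06;-0.002 0.001 0.141 0 0 0 0.06;-0.002 0.001 0.141 0 0 0 0.06"
}}

```text
clock: 2.42
position: [0.5294, 0.0044, 0.011]
tool_rot: [3.141, 0.0, 1.868]
force: [0.8, 0.2, 0.6]
grip_width: 0.0598
finger_force: 0.0
```

Emit:
{"api": "send_rows", "payload": {
  "plan": "0 0 0 0 0 0 0.0;0 0 0 0 0 0 0.0;0 0 0 0 0 0 0.0;0 0 0 0 0 0 0.0;0 0 0 0 0 0 0.0;0 0 0 0 0 0 0.0",
  "grip_force": 70
}}

```text
clock: 2.92
position: [0.5298, 0.004, 0.0117]
tool_rot: [3.14, -0.0, 1.867]
force: [-3.6, -0.2, 17.4]
grip_width: 0.0224
finger_force: 68.6
```

Emit:
{"api": "send_rows", "payload": {
  "plan": "0 0 -0.003 0 0 0 0;0.008 0 -0.003 0 0 0 0;0.018 0 -0.003 0 0 0 0;0.028 0 -0.003 0 0 0 0;0.036 0 -0.003 0 0 0 0;0.043 0 -0.003 0 0 0 0;0.043 0 -0.003 0 0 0 0;0.043 0 -0.003 0 0 0 0"
}}

```text
clock: 3.58
position: [0.5164, 0.0454, 0.0132]
tool_rot: [-3.141, 0.0, 1.868]
force: [0.8, 0.1, -1.7]
grip_width: 0.0221
finger_force: 69.2
```

Run:
```python
from h import *
f=imaging.grab_frame("side"); a=f["color"][150:270,160:280]
t=imaging.grab_frame("top")["color"][180:300,190:340]
h=lambda x,k:cv2.resize(x,None,fx=k,fy=k,interpolation=cv2.INTER_CUBIC)
cv2.imwrite("pics/c2.png",np.hstack([h(a,2.9),h(t,2.9)])[:,:,::-1])
```

```text
(no output)
```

View pics/c2.png

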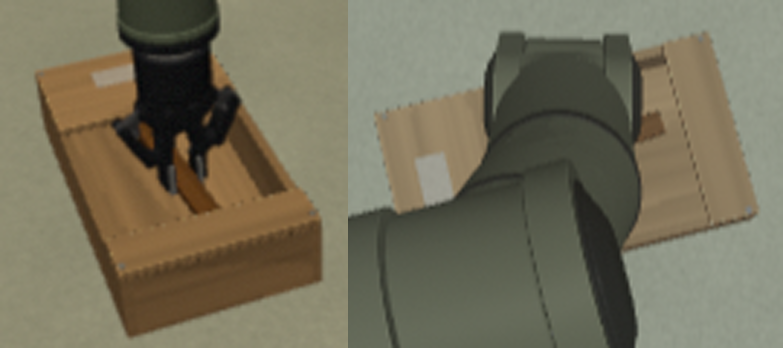

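The top inset shows the lip end now clear of the lip, at px about (299,223) against the lip edge at about 308. The clearance is roughly 25 mm, so about 5 mm is left at the deep wall. Next I tilt about the deep end.

Emit:
{"api": "send_rows", "payload": {
  "plan": "-0.004 0 -0.009 0 -2.5 0 0;-0.005 0 -0.017 0 -5 0 0;-0.005 0 -0.024 0 -7.5 0 0;-0.004 0 -0.031 0 -10 0 0;-0.003 0 -0.038 0 -12.5 0 0;-0.003 0 -0.044 0 -15 0 0;-0.002 0 -0.05 0 -17 0 0;-0.002 0 -0.05 0 -17 0 0;-0.002 0 -0.05 0 -17 0 0;-0.002 0 -0.05 0 -17 0 0"
}}

```text
clock: 4.52
position: [0.5172, 0.0425, 0.0631]
tool_rot: [-3.141, 0.296, 1.867]
force: [-1.0, -0.6, -2.0]
grip_width: 0.022
finger_force: 69.2
```

Run:
```python
from h import *
s=observe(); print(s["force"],s["moment"],s["qpos"].round(2))
f=imaging.grab_frame("side"); a=f["color"][130:270,160:300]
t=imaging.grab_frame("top")["color"][170:310,190:340]
h=lambda x,k:cv2.resize(x,None,fx=k,fy=k,interpolation=cv2.INTER_CUBIC)
cv2.imwrite("pics/c3.png",np.hstack([h(a,2.7),h(t,2.7)])[:,:,::-1])
```

```text
[-0.9907932  -0.61436417 -2.04984549] [0.3324498  0.10761935 0.06832471] [-0.78  0.72  0.56  2.06 -0.13  0.46  0.07]
```

View pics/c3.png

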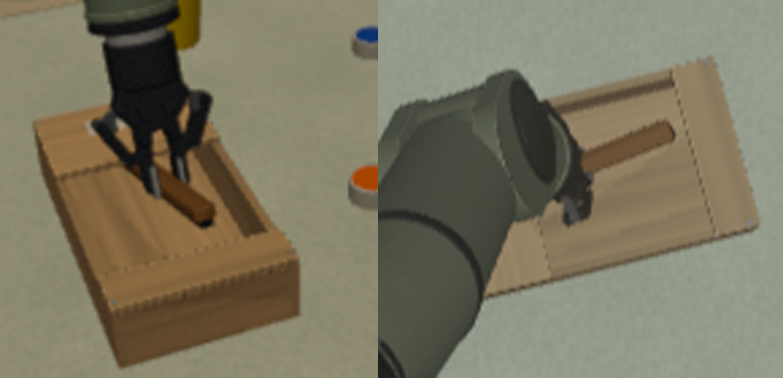

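The bar stands tilted through the mouth: lip end near side px (237,210), deep end still under the cover, contact force about 2 N. Next I slide it out along its own axis.

Emit:
{"api": "send_rows", "payload": {
  "plan": "-0.015 0 0 0 0 0 0;-0.03 0 0 0 0 0 0;-0.045 0 0 0 0 0 0;-0.06 0 0 0 0 0 0;-0.075 0 0 0 0 0 0;-0.09 0 0 0 0 0 0;-0.105 0 0 0 0 0 0;-0.12 0 0 0 0 0 0;-0.125 0 0 0 0 0 0;-0.125 0 0 0 0 0 0"
}}

```text
clock: 5.45
position: [0.5521, -0.0731, 0.1002]
tool_rot: [3.141, 0.297, 1.864]
force: [-0.4, 0.2, -0.6]
grip_width: 0.0223
finger_force: 69.2
```

Run:
```python
from h import *
s=observe(); print(s["force"],s["moment"],s["qpos"].round(2))
f=imaging.grab_frame("side"); a=f["color"][130:270,160:300]
t=imaging.grab_frame("top")["color"][170:310,190:340]
h=lambda x,k:cv2.resize(x,None,fx=k,fy=k,interpolation=cv2.INTER_CUBIC)
cv2.imwrite("pics/c4.png",np.hstack([h(a,2.7),h(t,2.7)])[:,:,::-1])
```

```text
[-0.39220645  0.17261895 -0.64609448] [ 0.39903379  0.12285421 -0.01673285] [-0.54  0.66  0.55  2.   -0.07  0.5   0.26]
```

View pics/c4.png

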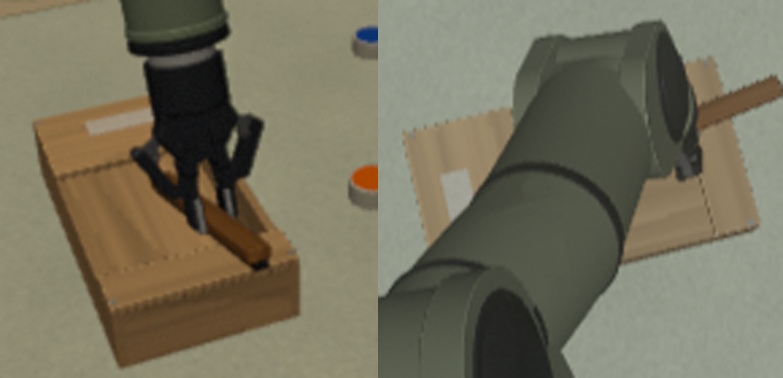

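The bar is now out past the lip and its deep end lies in the mouth, clear of the cover edge. Next I lift it straight up, then level it.

Emit:
{"api": "send_rows", "payload": {
  "plan": "-0.009 0 -0.019 0 0 0 0;-0.016 0 -0.038 0 0 0 0;-0.022 0 -0.057 0 0 0 0;-0.028 0 -0.076 0 0 0 0;-0.033 0 -0.096 0 0 0 0;-0.039 0 -0.115 0 0 0 0;-0.044 0 -0.134 0 0 0 0;-0.05 0 -0.153 0 0 0 0;-0.05 0 -0.153 0 0 0 0"
}}

```text
clock: 6.3
position: [0.5541, -0.0733, 0.2635]
tool_rot: [3.138, 0.297, 1.867]
force: [0.2, 0.1, -1.4]
grip_width: 0.0221
finger_force: 69.4
```

Emit:
{"api": "send_rows", "payload": {
  "plan": "0 0 0 0 3 0 0;0 0 0 0 6 0 0;0 0 0 0 9 0 0;0 0 0 0 12 0 0;0 0 0 0 15 0 0;0 0 0 0 17 0 0;0 0 0 0 17 0 0;0 0 0 0 17 0 0;0 0 0 0 17 0 0"
}}

```text
clock: 7.05
position: [0.5528, -0.0735, 0.2602]
tool_rot: [-3.141, 0.001, 1.868]
force: [-0.2, -0.1, -0.9]
grip_width: 0.0222
finger_force: 69.2
```

Run:
```python
from h import *
s=observe(); print(s["force"],s["qd"].round(3),s["tool_rot"],s["position"])
f=imaging.grab_frame("side"); a=f["color"][80:280,150:350]
t=imaging.grab_frame("top")["color"][170:310,200:400]
h=lambda x,k:cv2.resize(x,None,fx=k,fy=k,interpolation=cv2.INTER_CUBIC)
A=h(a,2);B=cv2.resize(t,(400,400*140//200));B=cv2.copyMakeBorder(B,0,120,0,0,0)
cv2.imwrite("pics/c5.png",np.hstack([A,B])[:,:,::-1])
```

```text
[-0.24731934 -0.09311695 -0.94669526] [-0.011 -0.004  0.002 -0.002 -0.004  0.003  0.004] [-3.14075041e+00  7.99793212e-04  1.86812684e+00] [ 0.55279321 -0.07348175  0.26020839]
```

View pics/c5.png

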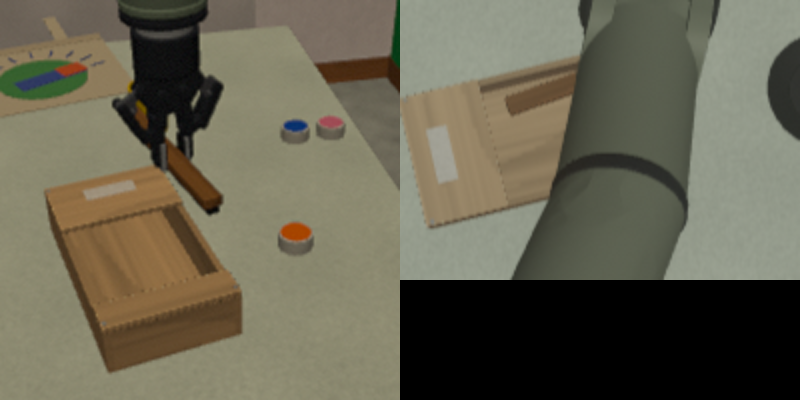

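The bar is out and held above the box, with the lip end at side px (258,181) and the deep end at top px (253,222). I'll check it is level against the calibration.

Run:
```python
from h import *
s=observe(); p=s["position"]; d=np.array([np.cos(1.868),np.sin(1.868),0])
fs=imaging.grab_frame("side"); ft=imaging.grab_frame("top")
for dz in(-.03,0,.03):
  c=p+[0,0,.005]
  print(dz,proj(fs,c-.096*d+[0,0,dz]),proj(ft,c+.164*d-[0,0,dz]))
```

```text
-0.03 [[254.86705091 191.18027389]] [[248.47809649 223.08382363]]
0 [[254.49785082 180.24210633]] [[248.85799304 225.02448778]]
0.03 [[254.11397592 168.86917288]] [[249.22050185 226.87632834]]
```

Emit:
{"api": "send_rows", "payload": {
  "plan": "0 0 0 0 0 0 0;0 0 0 0 0 0 0;0 0 0 0 0 0 0;0 0 0 0 0 0 0;0 0 0 0 0 0 0;0 0 0 0 0 0 0"
}}

```text
clock: 7.75
position: [0.553, -0.0743, 0.2608]
tool_rot: [-3.142, 0.0, 1.867]
force: [-0.4, -0.3, -1.3]
grip_width: 0.022
finger_force: 69.2
```

```bash
python3 -c "
from workcell import bot
print(bot.job_done())"
```

```text
the job is handed in; nothing more can be done
None
```

The squeegee came out of the box lip end first and is held level and still about 18 cm above the box top; I handed the job in at about 7.8 s, the hand-in returned no verdict, and the arm was kept clear of the cup, pot and plate.

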